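# Put the seasoning set into its wooden holders

## Robot

A 6-joint arm with a two-finger parallel gripper is mounted at the origin on a cart in front of the work surface, level with it; the furniture and walls round the work are solid. World frame = base frame: x ahead of the robot, y to its left, z up, the work surface at z = 0. Lengths are in m, angles in rad, forces in N, time in s.
With the tool pointing down it reaches from about 0.375 to 0.975 m from the base axis. Payload 3.8 kg.
Tool frame: the origin (TCP) lies on the centre line of the jaws, within the pads' length; the fingertips stand arm.nose_length ahead of it and the grasp point (between the pads) lies 11 mm behind it (arm.nose_length is the distance from the TCP to the fingertips, in m); z points along the fingers, y is the line along which they close (so a half turn about z gives the same grasp; the last joint's range is limited). The gripper opens to 85 mm and grips with 20 to 120 N. Pads are 22 mm wide; open, the fingers measure 114 mm over their backs; the gripper's body (76 mm by 85 mm) begins 54 mm behind the grasp point. The pads swing forward as they close: fully open they stand 13 mm farther back than shut.
Start: joints at [1.188, 0.264, 1.604, -0, 1.274, -0.037], TCP at [0.229, 0.635, 0.239] pointing down, gripper open.
Joint ranges: [-2.63, 2.63], [-0.94, 2.18], [0.31, 2.57], [-1.31, 4.45], [0, 2.66], [-2.55, 2.55]. Speed limits (rad/s): [2.57, 2.57, 3.14, 3.14, 3.14, 3.14].

## Interface

Orientations are given as a unit quaternion [w, x, y, z].
In Python, from station import arm, viewer, workorder gives the robot as it stands. The module is installed in compiled form; this text tells all that it offers.
- The arm moves only by the tool step_arm, never from a script. Its argument "targets" is a list of rows, each an object with "hand": the opening, from 0 (shut) to 1 (fully open); "linear": the shift along the tool's x, y, z in mm, a list of three; "turn": the turn about the tool's z in rad. In form: [{"hand": hand, "linear": [tx, ty, tz], "turn": turn}, ...]. A call has 1 to 12 rows; each row is the pose to reach, as a shift and turn from the pose commanded when the call began, along the tool's axes at that moment; what a row does not reach only later rows make up. A row lasts 1/12 s, in which the tool goes at most 41.7 mm and 7.16 degrees, less where a joint would pass 70% of its speed; a pose out of reach is approached as far as the arm can. A call with a gripper value outside its range is refused whole. The fingers move at their own pace and stop on an object; "squeeze" is the grip in N (left out, the last holds). Time passes only in rows, so rows that repeat a pose let the fingers close. It gives the time, the measured TCP pose, the force, the opening and the grip force at its end, in the units of the state.
- arm.sense(): the state, without advancing time (a new reading comes with each control period).
- viewer.grab_frame(name): name is "scene" or "top" or "wrist"; returns the picture (384x512x3 uint8, red, green, blue); there is no depth.
- viewer.camera_info(name): a dict with "camera_matrix" (3x3 intrinsics, pixels), "R" (3x3) and "t" (3): a world point X has camera coordinates R X + t. Camera axes: x right, y down, z forward; pixel columns grow to the right and rows downward; lengths in m; the calibration is good to about 2 mm. A picture is of the moment at which its call begins: read the wrist's pose just before it. camera_info takes no time and is no camera call; for the wrist camera it gives the pose at the moment of the call.
- workorder.hand_in(): hands the job in; it is judged then, once.
Trained networks look in the newest picture that a camera, given by its name, has taken for a name from the list of things; names that differ only in an ending like _2 or _b are one class to them, and where a whole thing is asked for, a point or a joint stands for the part that bears it (a point fixed in the world has none). Each returns a list of dicts, best first, with "confidence" (0 to 1); they miss things now and then, are a little off and sometimes report something else, mostly with a low value. They report only what shows in the picture. A call takes as long as a camera call. They do not tell look-alikes from the thing itself.
- viewer.boxes_of(camera, query): "at" ([x, y, z] in m, in the coordinates of the camera as it stood for that picture, good to about 4 mm: the middle of the surface that is visible of it).
The state is a dict: "clock": time; "q": joint angles; "qvel": joint speeds; "joint_torque": joint torques, N m; "eef_pos": TCP position; "tool_rot": TCP orientation; "contact_force": force on the tool from outside, world axes, zero at the start; "moment": the same for the moment, N m; "finger_gap": finger opening in m; "gripper_force": force on a finger pad.
Only numpy, scipy, OpenCV 4.12 (cv2) and the standard library are available. Lean on these libraries where they do the work, as an engineer would, in place of code of your own. Each camera call takes 0.05 s, during which the arm holds its last target. There are 200 camera calls.

## Task

Put the seasoning set away in its pale wooden holders on the left: the wooden pepper mill standing in the larger round stand, the salt shaker standing in the smaller round stand, the lemon lying lengthwise in the oval tray, and the peeler lying lengthwise in the long tray. Each must sit right down on the floor of its holder, inside the rim. Leave the corked herb bottle and the steel cup where they stand.

Things in the scene. Friction and masses are not known exactly. Their poses are not given: they have to be found in the camera images.
- pepper_mill: Turned wooden pepper mill, round, 58 mm across at foot, 170 mm high, standing upright. Its round head (about 49 mm across) spans heights 123 to 159 mm, with a 12 mm knob on top; the head does not turn. Origin: centre of its underside, z up.
- salt_shaker: Salt shaker, round, glass below, grey domed cap, 44 mm across, 90 mm high, standing upright; about 44 mm across up to about 60 mm height, the cap narrows to 34 mm. Origin: centre of its underside, z up.
- lemon_middle (a point): The middle of the yellow lemon: 83 mm long along its x axis, 58 mm across, lying on the worktop, so this point is 29 mm above what it lies on. It can roll about its x axis.
- peeler: Vegetable peeler with dark green handle, lying flat, 170 mm long along its x axis, 25 mm wide (y), 18 mm high. Origin: centre of its underside outline, z up.
- large_stand: Larger round pale wooden stand, fixed: 92 mm outside, round recess 76 mm across, floor 5 mm above the worktop, rim top 12 mm above the worktop. Origin: centre of its underside.
- small_stand: Smaller round pale wooden stand, fixed: 73 mm outside, round recess 57 mm across, floor 5 mm above the worktop, rim top 12 mm. Origin: centre of its underside.
- oval_tray: Oval pale wooden tray with rounded rim, fixed: 121 x 93 mm outside (long along its x axis), recess 105 x 77 mm, floor 5 mm above the worktop, rim top 12 mm. Origin: centre of its underside.
- long_tray: Long rectangular pale wooden tray, fixed: 206 x 62 mm outside (long along its x axis), recess 190 x 46 mm, floor 5 mm above the worktop, walls 12 mm high; both long walls are cut away over the middle 84 mm so that fingers can pass. Origin: centre of its underside.
- herb_bottle: Bystander, to be left alone: glass herb bottle with a cork, 54 mm across, 108 mm high. Origin: centre of its underside. It stands by the left side of the black microwave, a fixed obstacle 240 mm high behind the row of things: it spans y = 0.07 to -0.39 and its front, with dials, begins at x = 0.555.
- steel_cup: Bystander, to be left alone: small steel cup, 52 mm across, 72 mm high. Origin: centre of its underside.
There are look-alikes about, which are no part of the job. What is shaped like the part that bears lemon_middle but blue is not meant.

How it is judged:
By the outcome, as a careful person would: the job done as asked, in the order asked, and still so for the second after the job is handed in, with the robot touching nothing.
It also fails if it takes over 122 s, if anything falls off the work surface, if the arm or the gripper's body presses on something with over 40 N, if the wrist force passes 120 N, or if a joint passes its speed limit or range.

## Working session

There is one attempt and no reset: what is moved stays moved. The work goes in short steps, Python scripts to look and compute and a tool call to move; the robot and the scene stay as the last step left them, time stands still between calls to the robot, and variables do not carry over. Pictures are saved under pics/ and viewed, at most 18 in all, crops included, and the job is handed in when it is done.

Besides the shell and the picture viewer there is one more tool, called after ">>>" by a JSON object that holds its "api" and its "payload", one argument or row to a line. step_arm: Moves the arm, as the interface text tells. Its arguments: {"type":"object","properties":{"targets":{"type":"array"},"squeeze":{"type":"number"}},"required":["targets"]}

```bash
mkdir -p pics
cat > h.py <<'E'
from station import arm, viewer, workorder
import numpy as np, cv2
def world(cam,p,ci=None):
    ci=ci or viewer.camera_info(cam); return np.array(ci['R']).T@(np.array(p)-np.array(ci['t']))
def ray(cam,uv,z,ci=None):
    ci=ci or viewer.camera_info(cam); R=np.array(ci['R']);t=np.array(ci['t'])
    d=R.T@np.linalg.solve(np.array(ci['camera_matrix']),[uv[0],uv[1],1.]); o=-R.T@t
    return o+d*(z-o[2])/d[2]
def pix(cam,X,ci=None):
    ci=ci or viewer.camera_info(cam); c=np.array(ci['camera_matrix'])@(np.array(ci['R'])@np.array(X)+np.array(ci['t'])); return c[:2]/c[2]
def save(cam,name):
    im=viewer.grab_frame(cam); cv2.imwrite('pics/'+name,im[:,:,::-1]); return im
def find(cam,q,n=3):
    ci=viewer.camera_info(cam)
    for d in viewer.boxes_of(cam,q)[:n]:
        w=world(cam,d['at'],ci); print(cam,q,round(d['confidence'],2),w.round(3),pix(cam,w,ci).round(0))
E
python3 - <<'E'
from h import *
s=arm.sense();print(s['eef_pos'],s['tool_rot'],s['finger_gap'],arm.nose_length,s['clock'])
a=save('scene','s0.png');b=save('top','t0.png')
for q in ['pepper_mill','salt_shaker','lemon_middle','peeler','large_stand','small_stand','oval_tray','long_tray','herb_bottle','steel_cup']:
    find('top',q)
    if q in('pepper_mill','salt_shaker','lemon_middle','herb_bottle','steel_cup'): find('scene',q)
print(arm.sense()['clock'])
E
```

```text
[0.22851705 0.63439024 0.23795307] [-2.43460272e-04  1.72042761e-01  9.85088857e-01 -1.08258790e-03] 0.0856434665507473 0.008 0.0
top pepper_mill 0.75 [ 0.449 -0.116  0.15 ] [243. 225.]
scene pepper_mill 0.3 [0.593 0.186 0.   ] [201. 177.]
top salt_shaker 0.48 [ 0.453 -0.359  0.083] [316. 226.]
scene salt_shaker 0.72 [ 0.437 -0.379  0.046] [284. 243.]
scene salt_shaker 0.49 [ 0.428 -0.5    0.051] [314. 260.]
top lemon_middle 0.83 [ 0.455 -0.233  0.052] [278. 225.]
top lemon_middle 0.7 [ 0.463 -0.641  0.047] [395. 226.]
scene lemon_middle 0.74 [ 0.436 -0.249  0.042] [253. 228.]
scene lemon_middle 0.56 [ 0.444 -0.651  0.045] [362. 283.]
top peeler 0.64 [0.418 0.007 0.012] [210. 234.]
top large_stand 0.9 [0.594 0.184 0.005] [164. 185.]
top small_stand 0.89 [ 0.427  0.187 -0.   ] [160. 231.]
top oval_tray 0.94 [0.606 0.378 0.005] [111. 180.]
top long_tray 0.63 [0.431 0.379 0.008] [106. 228.]
top herb_bottle 0.51 [0.73  0.12  0.069] [180. 144.]
top steel_cup 0.77 [ 0.441 -0.505  0.03 ] [355. 231.]
scene steel_cup 0.91 [ 0.426 -0.502  0.05 ] [314. 261.]
0.85
```

View pics/s0.png

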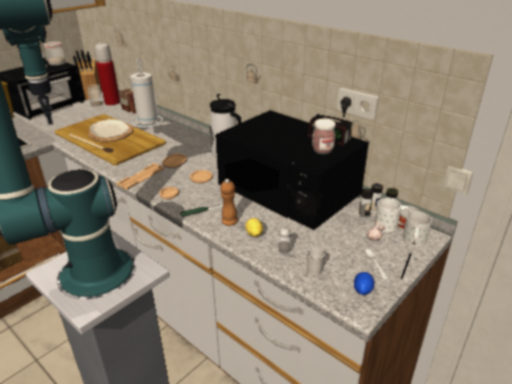

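View pics/t0.png

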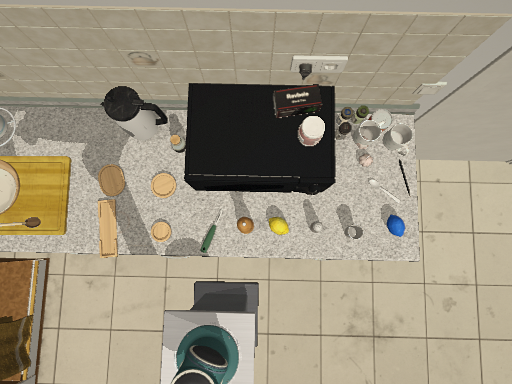

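The scene shows the peeler at (210,234), mill (245,225), yellow lemon (279,226), salt (317,227), steel cup (355,232) and blue lemon (397,226). The stands are at (164,184) and (161,231), and the trays at (112,180) and (107,228). There are two lemon candidates, (279,226) yellow and (397,226) blue, and the yellow one is meant because the task rules out blue. I'll confirm that in an enlarged crop.

Run:
```python
import cv2
b=cv2.imread('pics/t0.png')
L=b[165:265,95:225];Rr=b[195:265,195:405]
cv2.imwrite('pics/c1.png',cv2.resize(L,None,fx=6,fy=6,interpolation=cv2.INTER_CUBIC))
cv2.imwrite('pics/c2.png',cv2.resize(Rr,None,fx=3.8,fy=3.8,interpolation=cv2.INTER_CUBIC))
```

```text
(no output)
```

View pics/c1.png

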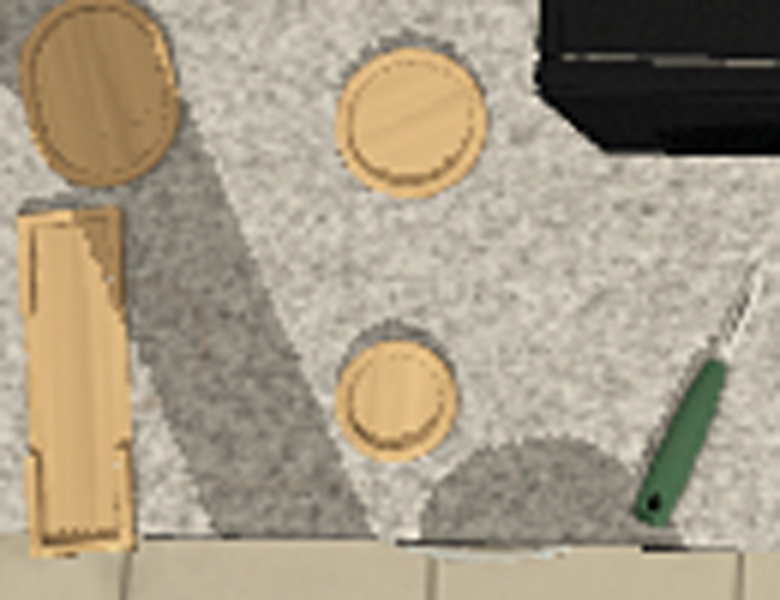

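View pics/c2.png

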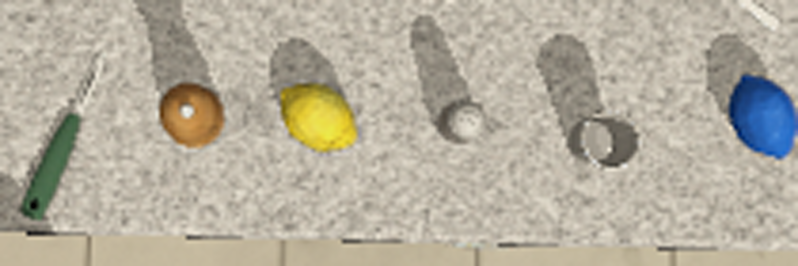

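Run:
```python
from h import *
ci=viewer.camera_info('top')
o=-np.array(ci['R']).T@np.array(ci['t']);print('cam',o.round(3),ci['camera_matrix'][0])
A=lambda x,y,z:ray('top',((x+.5)/6-.5+95,(y+.5)/6-.5+165),z,ci)
B=lambda x,y,z:ray('top',((x+.5)/3.8-.5+195,(y+.5)/3.8-.5+195),z,ci)
for n,p in dict(large=A(412,122,.012),small=A(397,400,.012),oval=A(100,92,.012),ovaltop=A(96,-3,.012),ovalbot=A(104,187,.012),
 ltTL=A(22,212,.012),ltTR=A(120,207,.012),ltBR=A(132,550,.012),ltBL=A(35,555,.012),pA=A(650,522,.01),pB=A(765,245,.01),
 mill_knob=B(187,112,.168),mill=B(191,115,.141),lemon=B(318,117,.029),lA=B(283,90,.029),lB=B(355,148,.029),salt=B(466,121,.085)).items(): print(n,p.round(4))
im=cv2.imread('pics/t0.png');h=cv2.cvtColor(im,cv2.COLOR_BGR2HSV)
m=cv2.inRange(h,(20,120,80),(35,255,255));m[:,:255]=0;m[:,300:]=0;m[:200]=0
ys,xs=np.nonzero(m);P=np.array([ray('top',(x,y),.029,ci)[:2] for x,y in zip(xs,ys)]);w,v=np.linalg.eigh(np.cov(P.T));print('lemon',P.mean(0).round(4),np.sqrt(w)*4,v[:,1])
R=np.array(viewer.camera_info('wrist')['R']);t=np.array(viewer.camera_info('wrist')['t'])
print('wristcam',(-R.T@t).round(3),R[2].round(3),viewer.camera_info('wrist')['camera_matrix'][0])
# oval tray mask
m=cv2.inRange(h,(8,70,90),(25,255,255));mm=np.zeros_like(m);mm[160:200,95:128]=m[160:200,95:128]
ys,xs=np.nonzero(mm);P=np.array([ray('top',(x,y),.01,ci)[:2] for x,y in zip(xs,ys)]);w,v=np.linalg.eigh(np.cov(P.T));print('oval',P.mean(0).round(4),np.sqrt(w)*4,v[:,1])
```

```text
cam [ 0.396 -0.153  1.361] [375.93318465   0.         252.3622574 ]
large [0.5928 0.1832 0.012 ]
small [0.4255 0.1825 0.012 ]
oval [0.6068 0.374  0.012 ]
ovaltop [0.6654 0.381  0.012 ]
ovalbot [0.5488 0.367  0.012 ]
ltTL [0.5325 0.4154 0.012 ]
ltTR [0.5369 0.3564 0.012 ]
ltBR [0.3339 0.3338 0.012 ]
ltBL [0.3296 0.3908 0.012 ]
pA [0.3575 0.0291 0.01  ]
pB [ 0.5233 -0.0331  0.01  ]
mill_knob [ 0.4508 -0.118   0.168 ]
mill [ 0.4496 -0.1207  0.141 ]
lemon [ 0.4554 -0.2356  0.029 ]
lA [ 0.4797 -0.2027  0.029 ]
lB [ 0.4277 -0.2702  0.029 ]
salt [ 0.4526 -0.3636  0.085 ]
lemon [ 0.4557 -0.2354] [0.05596788 0.07712782] [0.55626978 0.83100177]
wristcam [0.157 0.66  0.374] [ 0.279 -0.1   -0.955] [317.06528135   0.         255.87115157]
oval [0.6079 0.3757] [0.0967446  0.12480265] [-0.95170758 -0.307006  ]
```

The crop confirms the yellow lemon at (318,117) in the crop; the blue one is on the far right. The positions agree with the networks' reports. Next I work out the moves.

```bash
cat >> h.py <<'E'
from scipy.spatial.transform import Rotation as Rn
def go(x,y,z,yaw=None):
    s=arm.sense();q=np.array(s['tool_rot']);R=Rn.from_quat(q[[1,2,3,0]]).as_matrix();p=np.array(s['eef_pos'])
    cy=np.degrees(np.arctan2(R[1,1],R[0,1]));t=0 if yaw is None else -np.radians((yaw-cy+90)%180-90)
    print('clk',round(s['clock'],2),'pos',p.round(4),'yaw',round(cy,1),'tilt',R[:2,2].round(4),'gap',round(s['finger_gap'],4),'F',np.array(s['contact_force']).round(1),'j6',round(s['q'][5],2))
    d=R.T@(np.array([x,y,z])-p)*1000; print('-> linear',d.round(1),'turn',round(t,3),'rows',round(np.linalg.norm(d)/41.7,1))
E
python3 -c "
from h import *
go(.45,-.12,.25)
go(.45,-.12,.13)"
```

```text
clk 0.85 pos [0.2288 0.6351 0.2394] yaw 70.2 tilt [0.0001 0.0001] gap 0.0852 F [-0.8  0.4  0.5] j6 -0.04
-> linear [-464.  -635.4  -10.7] turn 0 rows 18.9
clk 0.85 pos [0.2288 0.6351 0.2394] yaw 70.2 tilt [0.0001 0.0001] gap 0.0852 F [-0.8  0.4  0.5] j6 -0.04
-> linear [-464.  -635.4  109.3] turn 0 rows 19.0
```

>>> {"api": "step_arm", "payload": {
  "targets": [
    {"hand": 1,"linear": [-232,-318,-10],"turn": 0},
    {"hand": 1,"linear": [-232,-318,-10],"turn": 0},
    {"hand": 1,"linear": [-232,-318,-10],"turn": 0},
    {"hand": 1,"linear": [-232,-318,-10],"turn": 0},
    {"hand": 1,"linear": [-232,-318,-10],"turn": 0},
    {"hand": 1,"linear": [-232,-318,-10],"turn": 0},
    {"hand": 1,"linear": [-232,-318,-10],"turn": 0},
    {"hand": 1,"linear": [-232,-318,-10],"turn": 0},
    {"hand": 1,"linear": [-232,-318,-10],"turn": 0},
    {"hand": 1,"linear": [-232,-318,-10],"turn": 0},
    {"hand": 1,"linear": [-232,-318,-10],"turn": 0}
  ]
}}

```text
clock: 1.77
eef_pos: [0.34, 0.254, 0.2497]
tool_rot: [0.001, 0.174, 0.985, -0.0]
contact_force: [-0.9, 1.2, -1.2]
finger_gap: 0.0854
gripper_force: 0.0
```

>>> {"api": "step_arm", "payload": {
  "targets": [
    {"hand": 1,"linear": [-232,-317,0],"turn": 0},
    {"hand": 1,"linear": [-232,-317,0],"turn": 0},
    {"hand": 1,"linear": [-232,-317,0],"turn": 0},
    {"hand": 1,"linear": [-232,-317,0],"turn": 0},
    {"hand": 1,"linear": [-232,-317,0],"turn": 0},
    {"hand": 1,"linear": [-232,-317,0],"turn": 0},
    {"hand": 1,"linear": [-232,-317,0],"turn": 0},
    {"hand": 1,"linear": [-232,-317,0],"turn": 0},
    {"hand": 1,"linear": [-232,-317,0],"turn": 0},
    {"hand": 1,"linear": [-232,-317,0],"turn": 0},
    {"hand": 1,"linear": [-232,-317,0],"turn": 0},
    {"hand": 1,"linear": [-232,-317,0],"turn": 0}
  ]
}}

```text
clock: 2.77
eef_pos: [0.4505, -0.1197, 0.2491]
tool_rot: [-0.0, 0.173, 0.985, 0.0]
contact_force: [0.1, 0.2, -0.7]
finger_gap: 0.0857
gripper_force: 0.0
```

```bash
python3 -c "
from h import *
go(.45,-.12,.13)
save('wrist','w1.png');find('wrist','pepper_mill');find('wrist','lemon_middle');find('wrist','salt_shaker')
print(pix('wrist',[.45,-.12,.168]))"
```

```text
clk 2.77 pos [ 0.4505 -0.1197  0.2491] yaw 70.1 tilt [-0.0004  0.0011] gap 0.0857 F [ 0.1  0.2 -0.7] j6 -1.54
-> linear [  0.3  -0.5 119.1] turn 0 rows 2.9
wrist pepper_mill 0.65 [ 0.441 -0.117  0.147] [256. 184.]
wrist lemon_middle 0.7 [ 0.448 -0.228  0.049] [163. 199.]
wrist salt_shaker 0.93 [ 0.448 -0.358  0.059] [ 55. 239.]
wrist salt_shaker 0.59 [0.405 0.007 0.013] [349.  86.]
[254.79266747 205.74040117]
```

View pics/w1.png

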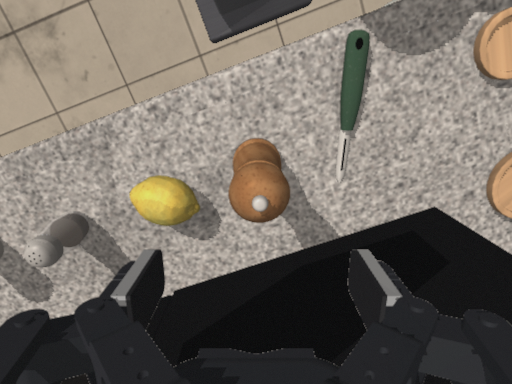

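The wrist view shows the mill knob at (260,203), lemon (164,201), salt cap (43,252) and peeler from (359,35) to (340,178).

```bash
python3 -c "
from h import *
for n,u,z in [('knob',(260,203),.165),('lemA',(131,191),.029),('lemB',(198,207),.029),('lem',(164,201),.029),('salt',(42,252),.085),('pA',(359,33),.009),('pB',(340,180),.009)]: print(n,ray('wrist',u,z).round(4))
k=ray('wrist',(260,203),.165)
go((k[0]+.45)/2,(k[1]-.119)/2,.13)"
```

```text
knob [ 0.4503 -0.1161  0.165 ]
lemA [ 0.4304 -0.2671  0.029 ]
lemB [ 0.4751 -0.2011  0.029 ]
lem [ 0.4547 -0.236   0.029 ]
salt [ 0.4509 -0.3572  0.085 ]
pA [0.3562 0.0318 0.009 ]
pB [ 0.5068 -0.0302  0.009 ]
clk 2.97 pos [ 0.45   -0.1181  0.2492] yaw 70.3 tilt [-0.0002  0.0006] gap 0.0855 F [0.1 0.3 0.4] j6 -1.54
-> linear [ -0.    0.5 119.2] turn 0 rows 2.9
```

>>> {"api": "step_arm", "payload": {
  "targets": [
    {"hand": 1,"linear": [0,1,40],"turn": 0},
    {"hand": 1,"linear": [0,1,80],"turn": 0},
    {"hand": 1,"linear": [0,1,105],"turn": 0},
    {"hand": 1,"linear": [0,1,119],"turn": 0},
    {"hand": 1,"linear": [0,1,119],"turn": 0},
    {"hand": 0,"linear": [0,1,119],"turn": 0},
    {"hand": 0,"linear": [0,1,119],"turn": 0},
    {"hand": 0,"linear": [0,1,119],"turn": 0},
    {"hand": 0,"linear": [0,1,119],"turn": 0},
    {"hand": 0,"linear": [0,1,119],"turn": 0},
    {"hand": 0,"linear": [0,1,119],"turn": 0},
    {"hand": 0,"linear": [0,1,119],"turn": 0}
  ],
  "squeeze": 50
}}

```text
clock: 3.97
eef_pos: [0.4525, -0.1191, 0.1328]
tool_rot: [0.002, 0.172, 0.985, -0.0]
contact_force: [0.2, 1.8, 7.0]
finger_gap: 0.0457
gripper_force: 51.4
```

>>> {"api": "step_arm", "payload": {
  "targets": [
    {"hand": 0,"linear": [0,0,-15],"turn": 0},
    {"hand": 0,"linear": [0,0,-35],"turn": 0},
    {"hand": 0,"linear": [0,0,-60],"turn": 0},
    {"hand": 0,"linear": [0,0,-80],"turn": 0},
    {"hand": 0,"linear": [0,0,-80],"turn": 0}
  ]
}}

```text
clock: 4.38
eef_pos: [0.4534, -0.1197, 0.2154]
tool_rot: [0.004, 0.172, 0.985, -0.001]
contact_force: [1.6, -0.9, -1.6]
finger_gap: 0.0457
gripper_force: 52.2
```

```bash
python3 -c "
from h import *
go(.44,.183,.215);go(.44,-.119,.215)
save('wrist','w2.png');save('scene','s2.png');find('wrist','pepper_mill')"
python3 -c "
import cv2,numpy as np
w=cv2.imread('pics/w2.png');s=cv2.imread('pics/s2.png')[130:280,130:330]
cv2.imwrite('pics/c3.png',cv2.hconcat([cv2.resize(w,(400,300)),cv2.resize(s,(400,300))]))"
```

```text
clk 4.38 pos [ 0.4534 -0.1197  0.2154] yaw 70.2 tilt [ 0.0086 -0.0028] gap 0.0457 F [ 1.6 -0.9 -1.6] j6 -1.54
-> linear [115.3 280.3  -0.6] turn 0 rows 7.3
clk 4.38 pos [ 0.4534 -0.1197  0.2154] yaw 70.2 tilt [ 0.0086 -0.0028] gap 0.0457 F [ 1.6 -0.9 -1.6] j6 -1.54
-> linear [12.9 -3.8  0.3] turn 0 rows 0.3
wrist pepper_mill 0.84 [ 0.435 -0.116  0.228] [252. 248.]
```

View pics/c3.png

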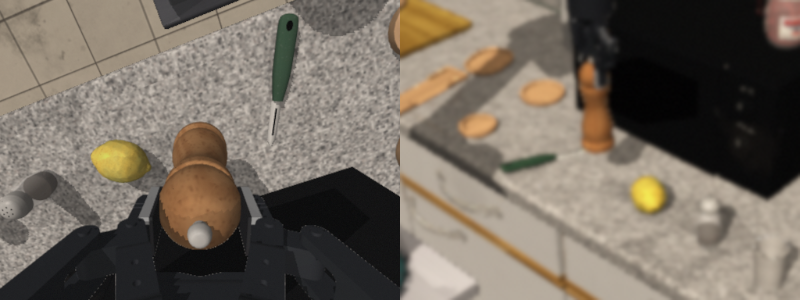

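The mill is held upright, with its knob at (256,301) in the wrist picture.

```bash
python3 -c "
from h import *
k=ray('wrist',(256,301),.25);print(k.round(4))
go(.44,.183,.215)
s=arm.sense();p=np.array(s['eef_pos'])
print((np.array([.593,.183])-(k[:2]-p[:2])).round(4))"
```

```text
[ 0.4426 -0.117   0.25  ]
clk 4.53 pos [ 0.4499 -0.1186  0.2096] yaw 70.2 tilt [-0.0007  0.0001] gap 0.0455 F [-0.6  0.  -1.7] j6 -1.54
-> linear [111.6 280.4  -5.4] turn 0 rows 7.2
[0.6003 0.1814]
```

>>> {"api": "step_arm", "payload": {
  "targets": [
    {"hand": 0,"linear": [30,70,-6],"turn": 0},
    {"hand": 0,"linear": [43,105,-6],"turn": 0},
    {"hand": 0,"linear": [56,140,-6],"turn": 0},
    {"hand": 0,"linear": [70,175,-6],"turn": 0},
    {"hand": 0,"linear": [84,210,-6],"turn": 0},
    {"hand": 0,"linear": [98,245,-6],"turn": 0},
    {"hand": 0,"linear": [108,272,-6],"turn": 0},
    {"hand": 0,"linear": [112,281,-6],"turn": 0},
    {"hand": 0,"linear": [112,281,-6],"turn": 0},
    {"hand": 0,"linear": [112,281,-6],"turn": 0}
  ]
}}

```text
clock: 5.37
eef_pos: [0.439, 0.1835, 0.2143]
tool_rot: [-0.001, 0.171, 0.985, -0.001]
contact_force: [-0.7, -0.0, -1.9]
finger_gap: 0.0456
gripper_force: 52.8
```

```bash
python3 -c "
from h import *
go(.597,.182,.215)"
```

```text
clk 5.37 pos [0.439  0.1835 0.2143] yaw 70.3 tilt [-0.0034 -0.0021] gap 0.0456 F [-0.7 -0.  -1.9] j6 -0.88
-> linear [-149.3   51.7   -1.2] turn 0 rows 3.8
```

>>> {"api": "step_arm", "payload": {
  "targets": [
    {"hand": 0,"linear": [-25,9,0],"turn": 0},
    {"hand": 0,"linear": [-60,21,0],"turn": 0},
    {"hand": 0,"linear": [-95,33,0],"turn": 0},
    {"hand": 0,"linear": [-130,45,0],"turn": 0},
    {"hand": 0,"linear": [-149,51,0],"turn": 0},
    {"hand": 0,"linear": [-149,51,20],"turn": 0},
    {"hand": 0,"linear": [-149,51,40],"turn": 0},
    {"hand": 0,"linear": [-149,51,55],"turn": 0},
    {"hand": 0,"linear": [-149,51,55],"turn": 0}
  ]
}}

```text
clock: 6.12
eef_pos: [0.5946, 0.1776, 0.1555]
tool_rot: [-0.004, 0.173, 0.985, -0.002]
contact_force: [-2.3, -0.7, -3.4]
finger_gap: 0.0457
gripper_force: 52.9
```

```bash
python3 -c "
from h import *
go(.597,.182,.138)
a=save('wrist','w3.png');b=save('top','t3.png')
c=cv2.resize(b[150:210,130:210],(400,300),interpolation=cv2.INTER_CUBIC)
cv2.imwrite('pics/c4.png',cv2.hconcat([cv2.resize(a,(400,300)),c])[:,:,::-1])
print(pix('wrist',[.593,.183,.012]))"
```

```text
clk 6.12 pos [0.5946 0.1776 0.1555] yaw 70.0 tilt [-0.0097 -0.0031] gap 0.0457 F [-2.3 -0.7 -3.4] j6 -0.97
-> linear [-0.9  5.1 17.5] turn 0 rows 0.4
[260.02013567 175.92010082]
```

View pics/c4.png

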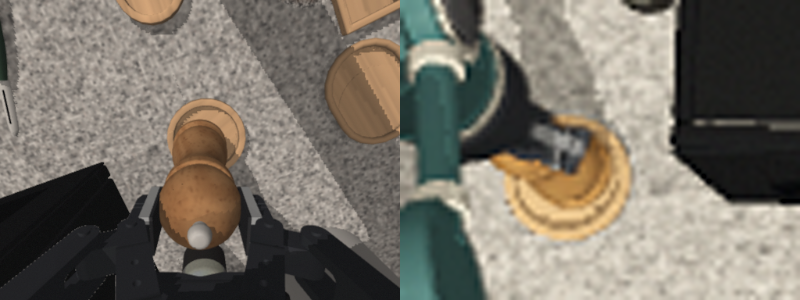

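```bash
python3 -c "
from h import *
for n,u,z in [('footback z24',(256,155),.024),('footback z34',(256,155),.034),('footL',(220,175),.03),('footR',(293,175),.03),('knob',(256,301),.193),('standback',(264,126),.012),('standL',(214,175),.012),('standR',(315,170),.012)]: print(n,ray('wrist',u,z).round(4))
go(.597,.182,.138)"
```

```text
footback z24 [0.5715 0.1869 0.024 ]
footback z34 [0.5698 0.1875 0.034 ]
footL [0.5762 0.1523 0.03  ]
footR [0.5976 0.2112 0.03  ]
knob [0.5946 0.1789 0.193 ]
standback [0.5518 0.2014 0.012 ]
standL [0.5778 0.1436 0.012 ]
standR [0.6048 0.232  0.012 ]
clk 6.22 pos [0.5969 0.179  0.1597] yaw 70.1 tilt [-0.0034 -0.0013] gap 0.0451 F [-0.2  0.3 -2. ] j6 -0.97
-> linear [ 0.9  2.9 21.7] turn 0 rows 0.5
```

>>> {"api": "step_arm", "payload": {
  "targets": [
    {"hand": 0,"linear": [3,5,0],"turn": 0},
    {"hand": 0,"linear": [3,5,6],"turn": 0},
    {"hand": 0,"linear": [3,5,12],"turn": 0},
    {"hand": 0,"linear": [3,5,18],"turn": 0},
    {"hand": 0,"linear": [3,5,22],"turn": 0},
    {"hand": 0,"linear": [3,5,22],"turn": 0},
    {"hand": 0,"linear": [3,5,22],"turn": 0}
  ]
}}

```text
clock: 6.8
eef_pos: [0.5963, 0.1868, 0.1389]
tool_rot: [-0.0, 0.172, 0.985, -0.0]
contact_force: [0.1, 0.1, -1.7]
finger_gap: 0.0458
gripper_force: 52.9
```

>>> {"api": "step_arm", "payload": {
  "targets": [
    {"hand": 0,"linear": [0,0,1],"turn": 0},
    {"hand": 0,"linear": [0,0,2],"turn": 0},
    {"hand": 0,"linear": [0,0,2],"turn": 0}
  ]
}}

```text
clock: 7.05
eef_pos: [0.5971, 0.1868, 0.1379]
tool_rot: [0.001, 0.172, 0.985, 0.0]
contact_force: [-0.7, -0.1, -0.1]
finger_gap: 0.0456
gripper_force: 53.1
```

>>> {"api": "step_arm", "payload": {
  "targets": [
    {"hand": 1,"linear": [0,0,0],"turn": 0},
    {"hand": 1,"linear": [0,0,0],"turn": 0},
    {"hand": 1,"linear": [0,0,0],"turn": 0},
    {"hand": 1,"linear": [0,0,0],"turn": 0},
    {"hand": 1,"linear": [0,0,0],"turn": 0},
    {"hand": 1,"linear": [0,0,-20],"turn": 0},
    {"hand": 1,"linear": [0,0,-50],"turn": 0},
    {"hand": 1,"linear": [0,0,-85],"turn": 0},
    {"hand": 1,"linear": [0,0,-115],"turn": 0},
    {"hand": 1,"linear": [0,0,-115],"turn": 0}
  ]
}}

```text
clock: 7.88
eef_pos: [0.6006, 0.1879, 0.261]
tool_rot: [0.006, 0.172, 0.985, 0.003]
contact_force: [1.3, 0.3, 2.3]
finger_gap: 0.0858
gripper_force: 0.0
```

```bash
python3 -c "
from h import *
go(.43,.18,.25);a=save('wrist','w4.png')
print(pix('wrist',[.5935,.186,.012]),pix('wrist',[.5935,.186,.17]))"
```

```text
clk 7.88 pos [0.6006 0.1879 0.261 ] yaw 70.2 tilt [0.0128 0.0035] gap 0.0858 F [1.3 0.3 2.3] j6 -0.96
-> linear [157.9 -65.4   8.8] turn 0 rows 4.1
[252.64358797 154.07598325] [251.79001601 194.43487705]
```

View pics/w4.png

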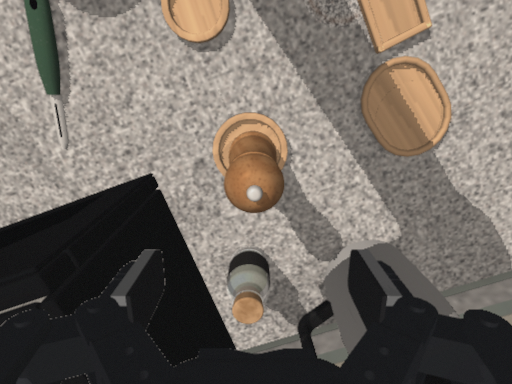

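The mill stands in its recess (knob at 254,193; stand centred near 250,150). Next is the salt.

```bash
python3 -c "
from h import *
for n,u in [('ovA',(395,60)),('ovB',(416,154)),('ovL',(363,110)),('ovR',(450,103)),('ltc1',(380,50)),('ltc2',(430,18)),('smallL',(162,8)),('smallR',(229,8)),('smallF',(197,42))]: print(n,ray('wrist',u,.012).round(4))
go(.44,.18,.25); go(.44,-.06,.25)"
```

```text
ovA [0.548  0.3709 0.012 ]
ovB [0.6608 0.3725 0.012 ]
ovL [0.5885 0.3244 0.012 ]
ovR [0.615  0.4211 0.012 ]
ltc1 [0.5323 0.3575 0.012 ]
ltc2 [0.5196 0.4152 0.012 ]
smallL [0.4141 0.1492 0.012 ]
smallR [0.438  0.2159 0.012 ]
smallF [0.4568 0.1711 0.012 ]
clk 7.93 pos [0.5995 0.1876 0.2579] yaw 70.2 tilt [0.0093 0.0025] gap 0.0854 F [ 1.2 -0.4 -0.5] j6 -0.96
-> linear [147.5 -61.2   6.4] turn 0 rows 3.8
clk 7.93 pos [0.5995 0.1876 0.2579] yaw 70.2 tilt [0.0093 0.0025] gap 0.0854 F [ 1.2 -0.4 -0.5] j6 -0.96
-> linear [  66.2 -287.     5.7] turn 0 rows 7.1
```

>>> {"api": "step_arm", "payload": {
  "targets": [
    {"hand": 1,"linear": [38,-15,5],"turn": 0},
    {"hand": 1,"linear": [76,-31,5],"turn": 0},
    {"hand": 1,"linear": [114,-47,5],"turn": 0},
    {"hand": 1,"linear": [147,-61,5],"turn": 0},
    {"hand": 1,"linear": [134,-100,5],"turn": 0},
    {"hand": 1,"linear": [120,-138,5],"turn": 0},
    {"hand": 1,"linear": [106,-177,5],"turn": 0},
    {"hand": 1,"linear": [92,-215,5],"turn": 0},
    {"hand": 1,"linear": [78,-253,5],"turn": 0},
    {"hand": 1,"linear": [66,-287,5],"turn": 0},
    {"hand": 1,"linear": [66,-287,5],"turn": 0}
  ]
}}

```text
clock: 8.85
eef_pos: [0.4363, -0.0662, 0.2463]
tool_rot: [-0.0, 0.175, 0.985, -0.002]
contact_force: [0.5, -0.3, -0.6]
finger_gap: 0.0853
gripper_force: 0.0
```

```bash
python3 -c "
from h import *
go(.451,-.359,.18)"
```

```text
clk 8.85 pos [ 0.4363 -0.0662  0.2463] yaw 69.8 tilt [-0.0014 -0.003 ] gap 0.0853 F [ 0.5 -0.3 -0.6] j6 -1.42
-> linear [-114.7 -269.6   67.2] turn 0 rows 7.2
```

>>> {"api": "step_arm", "payload": {
  "targets": [
    {"hand": 1,"linear": [-115,-270,67],"turn": 0},
    {"hand": 1,"linear": [-115,-270,67],"turn": 0},
    {"hand": 1,"linear": [-115,-270,67],"turn": 0},
    {"hand": 1,"linear": [-115,-270,67],"turn": 0},
    {"hand": 1,"linear": [-115,-270,67],"turn": 0},
    {"hand": 1,"linear": [-115,-270,67],"turn": 0},
    {"hand": 1,"linear": [-115,-270,67],"turn": 0},
    {"hand": 1,"linear": [-115,-270,67],"turn": 0},
    {"hand": 1,"linear": [-115,-270,67],"turn": 0},
    {"hand": 1,"linear": [-115,-270,67],"turn": 0},
    {"hand": 1,"linear": [-115,-270,67],"turn": 0}
  ]
}}

```text
clock: 9.77
eef_pos: [0.4538, -0.3522, 0.1798]
tool_rot: [-0.001, 0.172, 0.985, 0.001]
contact_force: [0.6, 0.5, -0.0]
finger_gap: 0.0852
gripper_force: 0.0
```

```bash
python3 -c "
from h import *
go(.451,-.359,.034);a=save('wrist','w5.png');find('wrist','salt_shaker')
print(pix('wrist',[.451,-.359,.09]))"
```

```text
clk 9.77 pos [ 0.4538 -0.3522  0.1798] yaw 70.2 tilt [-0.0008  0.0015] gap 0.0852 F [ 0.6  0.5 -0. ] j6 -1.93
-> linear [ 1.000e-01 -7.500e+00  1.458e+02] turn 0 rows 3.5
wrist salt_shaker 0.7 [ 0.445 -0.369  0.083] [233. 195.]
[247.15150143 199.75464939]
```

View pics/w5.png

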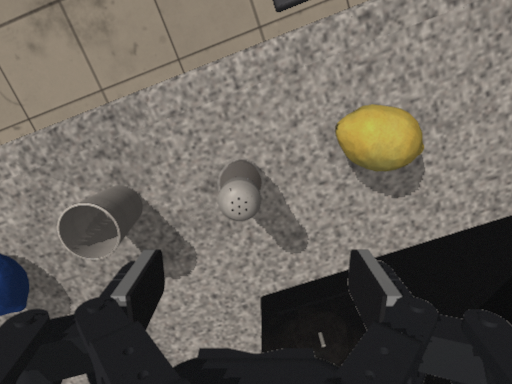

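The salt shaker's cap is at (240,203), standing, and the lemon runs from (337,128) to (423,140).

```bash
python3 -c "
from h import *
k=ray('wrist',(240,203),.088);print(k.round(4))
for u in [(337,128),(423,140),(380,137)]: print(ray('wrist',u,.029).round(4))
go(k[0],k[1],.034)"
```

```text
[ 0.4522 -0.3653  0.088 ]
[ 0.4335 -0.2692  0.029 ]
[ 0.4698 -0.1992  0.029 ]
[ 0.4542 -0.235   0.029 ]
clk 9.87 pos [ 0.4542 -0.3522  0.1806] yaw 70.3 tilt [0.0002 0.0002] gap 0.0855 F [0.1 0.4 0. ] j6 -1.93
-> linear [ -2.5 -13.1 146.6] turn 0 rows 3.5
```

>>> {"api": "step_arm", "payload": {
  "targets": [
    {"hand": 1,"linear": [-2,-12,20],"turn": 0},
    {"hand": 1,"linear": [-2,-12,55],"turn": 0},
    {"hand": 1,"linear": [-2,-12,90],"turn": 0},
    {"hand": 1,"linear": [-2,-12,120],"turn": 0},
    {"hand": 1,"linear": [-2,-12,140],"turn": 0},
    {"hand": 1,"linear": [-2,-12,147],"turn": 0},
    {"hand": 0,"linear": [-2,-12,147],"turn": 0},
    {"hand": 0,"linear": [-2,-12,147],"turn": 0},
    {"hand": 0,"linear": [-2,-12,147],"turn": 0},
    {"hand": 0,"linear": [-2,-12,147],"turn": 0},
    {"hand": 0,"linear": [-2,-12,147],"turn": 0},
    {"hand": 0,"linear": [-2,-12,147],"turn": 0}
  ],
  "squeeze": 40
}}

```text
clock: 10.87
eef_pos: [0.4535, -0.367, 0.0362]
tool_rot: [0.002, 0.172, 0.985, -0.001]
contact_force: [-1.1, 1.2, 6.3]
finger_gap: 0.0398
gripper_force: 40.3
```

>>> {"api": "step_arm", "payload": {
  "targets": [
    {"hand": 0,"linear": [0,0,0],"turn": 0},
    {"hand": 0,"linear": [0,0,-15],"turn": 0},
    {"hand": 0,"linear": [0,0,-40],"turn": 0},
    {"hand": 0,"linear": [0,0,-75],"turn": 0},
    {"hand": 0,"linear": [0,0,-110],"turn": 0},
    {"hand": 0,"linear": [0,0,-125],"turn": 0},
    {"hand": 0,"linear": [0,0,-125],"turn": 0}
  ]
}}

```text
clock: 11.45
eef_pos: [0.4549, -0.3686, 0.1652]
tool_rot: [0.005, 0.172, 0.985, -0.003]
contact_force: [-0.7, -0.2, -0.7]
finger_gap: 0.0393
gripper_force: 40.8
```

```bash
python3 -c "
from h import *
save('wrist','w6.png');go(.43,-.09,.16);go(.43,.183,.16)"
```

```text
clk 11.5 pos [ 0.4536 -0.3674  0.1621] yaw 70.2 tilt [ 0.0055 -0.005 ] gap 0.0396 F [-0.1  0.5 -1.8] j6 -1.95
-> linear [116.2 253.    0.6] turn 0 rows 6.7
clk 11.5 pos [ 0.4536 -0.3674  0.1621] yaw 70.2 tilt [ 0.0055 -0.005 ] gap 0.0396 F [-0.1  0.5 -1.8] j6 -1.95
-> linear [208.7 509.8  -0.7] turn 0 rows 13.2
```

>>> {"api": "step_arm", "payload": {
  "targets": [
    {"hand": 0,"linear": [116,253,0],"turn": 0},
    {"hand": 0,"linear": [116,253,0],"turn": 0},
    {"hand": 0,"linear": [116,253,0],"turn": 0},
    {"hand": 0,"linear": [116,253,0],"turn": 0},
    {"hand": 0,"linear": [116,253,0],"turn": 0},
    {"hand": 0,"linear": [116,253,0],"turn": 0},
    {"hand": 0,"linear": [116,253,0],"turn": 0},
    {"hand": 0,"linear": [145,330,0],"turn": 0},
    {"hand": 0,"linear": [174,405,0],"turn": 0},
    {"hand": 0,"linear": [190,445,0],"turn": 0},
    {"hand": 0,"linear": [208,490,0],"turn": 0},
    {"hand": 0,"linear": [208,500,0],"turn": 0}
  ]
}}

```text
clock: 12.5
eef_pos: [0.4228, 0.1214, 0.1565]
tool_rot: [-0.001, 0.172, 0.985, -0.001]
contact_force: [0.2, -0.3, -0.8]
finger_gap: 0.0394
gripper_force: 40.9
```

>>> {"api": "step_arm", "payload": {
  "targets": [
    {"hand": 0,"linear": [0,0,25],"turn": 0},
    {"hand": 0,"linear": [0,0,55],"turn": 0},
    {"hand": 0,"linear": [0,0,80],"turn": 0},
    {"hand": 0,"linear": [0,0,80],"turn": 0},
    {"hand": 0,"linear": [0,0,80],"turn": 0}
  ]
}}

```text
clock: 12.92
eef_pos: [0.4219, 0.1193, 0.0757]
tool_rot: [-0.003, 0.172, 0.985, -0.001]
contact_force: [0.0, 0.4, -0.3]
finger_gap: 0.0393
gripper_force: 41.0
```

```bash
python3 -c "
from h import *
go(.43,.183,.042);a=save('wrist','w7.png');cv2.imwrite('pics/c5.png',cv2.resize(a[:,:,::-1],(720,540)))
print(pix('wrist',[.4265,.184,.012]))"
```

```text
clk 12.92 pos [0.4219 0.1193 0.0757] yaw 70.2 tilt [-0.0069 -0.0015] gap 0.0393 F [ 0.   0.4 -0.3] j6 -1.01
-> linear [13.8 62.8 33.5] turn 0 rows 1.7
[351.37506001 184.89823384]
```

View pics/c5.png

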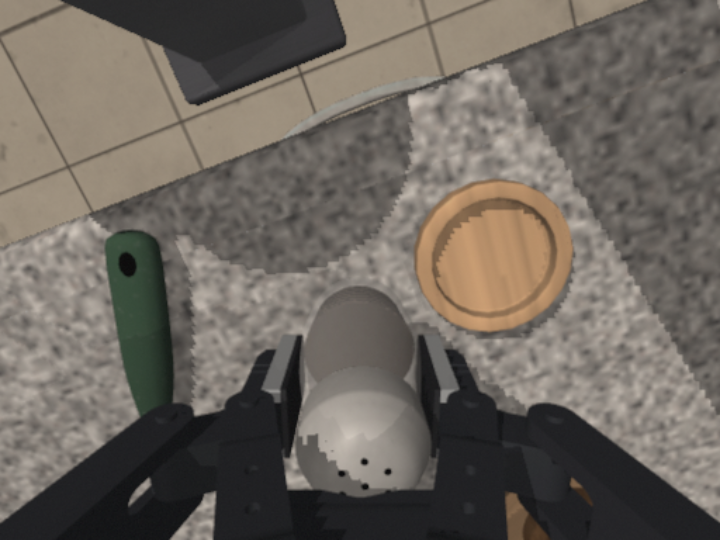

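The salt is held with its foot's near edge at (359,287), and the small stand's centre is at (495,256), both in the enlarged view.

```bash
python3 -c "
from h import *
f=1/1.40625
st=ray('wrist',(495*f,256*f),.012);b=ray('wrist',(359*f,287*f),.045);c=b+.022*np.array([.941,-.339,0])
print(st.round(4),b.round(4),c.round(4)); L=ray('wrist',(305*f,340*f),.045);R=ray('wrist',(414*f,340*f),.045);print(L.round(4),R.round(4))
p=np.array(arm.sense()['eef_pos']); print((c-p).round(4))
t=(st+np.array([.4265,.183,0]))/2-(c-p); print(t.round(4)); go(t[0],t[1],.042)"
```

```text
[0.4248 0.1849 0.012 ] [0.4069 0.1242 0.045 ] [0.4276 0.1167 0.045 ]
[0.4211 0.0954 0.045 ] [0.4363 0.1377 0.045 ]
[ 0.0036 -0.0028 -0.0325]
[0.422  0.1867 0.0385]
clk 12.97 pos [0.424  0.1195 0.0775] yaw 70.2 tilt [-0.0026 -0.0006] gap 0.0396 F [ 0.3 -0.1 -1.2] j6 -1.01
-> linear [24.6 62.6 35.5] turn 0 rows 1.8
```

>>> {"api": "step_arm", "payload": {
  "targets": [
    {"hand": 0,"linear": [12,31,0],"turn": 0},
    {"hand": 0,"linear": [24,62,0],"turn": 0},
    {"hand": 0,"linear": [24,62,0],"turn": 0},
    {"hand": 0,"linear": [24,62,10],"turn": 0},
    {"hand": 0,"linear": [24,62,20],"turn": 0},
    {"hand": 0,"linear": [24,62,28],"turn": 0},
    {"hand": 0,"linear": [24,62,33],"turn": 0},
    {"hand": 0,"linear": [24,62,36],"turn": 0},
    {"hand": 0,"linear": [24,62,36],"turn": 0},
    {"hand": 0,"linear": [24,62,36],"turn": 0}
  ]
}}

```text
clock: 13.8
eef_pos: [0.4235, 0.1857, 0.0419]
tool_rot: [-0.0, 0.173, 0.985, -0.0]
contact_force: [0.0, -0.3, -1.8]
finger_gap: 0.0393
gripper_force: 41.1
```

>>> {"api": "step_arm", "payload": {
  "targets": [
    {"hand": 0,"linear": [0,0,1],"turn": 0},
    {"hand": 0,"linear": [0,0,2],"turn": 0},
    {"hand": 0,"linear": [0,0,2],"turn": 0}
  ]
}}

```text
clock: 14.05
eef_pos: [0.4239, 0.1861, 0.0412]
tool_rot: [0.0, 0.172, 0.985, -0.0]
contact_force: [-2.5, -2.4, 6.6]
finger_gap: 0.0396
gripper_force: 42.1
```

>>> {"api": "step_arm", "payload": {
  "targets": [
    {"hand": 1,"linear": [0,0,-1],"turn": 0},
    {"hand": 1,"linear": [0,0,-1],"turn": 0},
    {"hand": 1,"linear": [0,0,-1],"turn": 0},
    {"hand": 1,"linear": [0,0,-1],"turn": 0},
    {"hand": 1,"linear": [0,0,-1],"turn": 0},
    {"hand": 1,"linear": [0,0,-25],"turn": 0},
    {"hand": 1,"linear": [0,0,-60],"turn": 0},
    {"hand": 1,"linear": [0,0,-100],"turn": 0},
    {"hand": 1,"linear": [0,0,-135],"turn": 0},
    {"hand": 1,"linear": [0,0,-135],"turn": 0}
  ]
}}

```text
clock: 14.88
eef_pos: [0.4285, 0.1883, 0.1834]
tool_rot: [0.006, 0.172, 0.985, 0.004]
contact_force: [1.0, 1.0, 0.5]
finger_gap: 0.0855
gripper_force: 0.0
```

```bash
python3 -c "
from h import *
a=save('wrist','w8.png')[:,:,::-1];cv2.imwrite('pics/c6.png',cv2.resize(a[0:260,130:400],None,fx=2.2,fy=2.2,interpolation=cv2.INTER_CUBIC))
go(.4545,-.235,.16,-35)"
```

```text
clk 14.93 pos [0.427  0.1877 0.1802] yaw 70.2 tilt [0.0095 0.0036] gap 0.0854 F [-0.3  1.1 -1. ] j6 -0.86
-> linear [-169.  -388.5   19. ] turn -1.306 rows 10.2
```

View pics/c6.png

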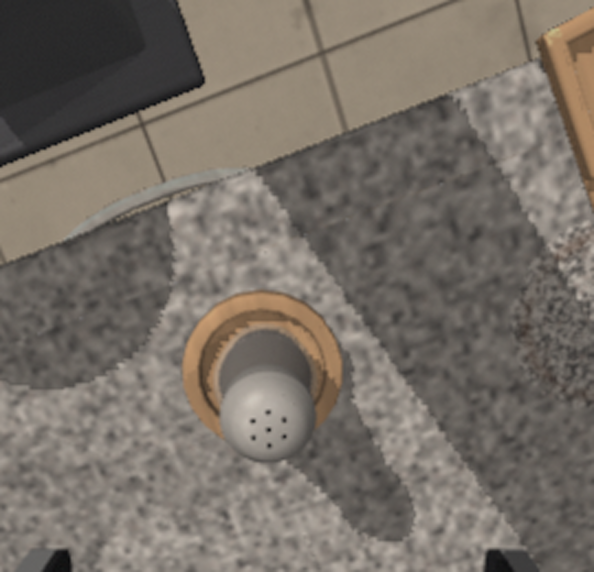

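Salt shaker sits inside its stand. On to the yellow lemon.

>>> {"api": "step_arm", "payload": {
  "targets": [
    {"hand": 1,"linear": [-84,-194,0],"turn": 0.9},
    {"hand": 1,"linear": [-84,-194,0],"turn": 0.9},
    {"hand": 1,"linear": [-84,-194,0],"turn": 0.9},
    {"hand": 1,"linear": [-84,-194,0],"turn": 0.9},
    {"hand": 1,"linear": [-84,-194,0],"turn": 0.9},
    {"hand": 1,"linear": [-84,-194,0],"turn": 0.9},
    {"hand": 1,"linear": [-84,-194,0],"turn": 0.9},
    {"hand": 1,"linear": [-84,-194,0],"turn": 0.9},
    {"hand": 1,"linear": [-84,-194,0],"turn": 0.9}
  ]
}}

```text
clock: 15.68
eef_pos: [0.4359, -0.0248, 0.174]
tool_rot: [-0.001, 0.583, 0.813, -0.001]
contact_force: [0.0, -0.5, 0.8]
finger_gap: 0.0852
gripper_force: 0.0
```

```bash
python3 -c "
from h import *
go(.4545,-.235,.18,-33)"
```

```text
clk 15.68 pos [ 0.4359 -0.0248  0.174 ] yaw 18.7 tilt [-0.0023  0.0004] gap 0.0852 F [ 0.  -0.5  0.8] j6 -0.44
-> linear [-205.1  -49.7   -6.1] turn 0.902 rows 5.1
```

>>> {"api": "step_arm", "payload": {
  "targets": [
    {"hand": 1,"linear": [-205,-50,-6],"turn": 0.9},
    {"hand": 1,"linear": [-205,-50,-6],"turn": 0.9},
    {"hand": 1,"linear": [-205,-50,-6],"turn": 0.9},
    {"hand": 1,"linear": [-205,-50,-6],"turn": 0.9},
    {"hand": 1,"linear": [-205,-50,-6],"turn": 0.9},
    {"hand": 1,"linear": [-205,-50,-6],"turn": 0.9},
    {"hand": 1,"linear": [-205,-50,-6],"turn": 0.9},
    {"hand": 1,"linear": [-205,-50,-6],"turn": 0.9},
    {"hand": 1,"linear": [-205,-50,-6],"turn": 0.9}
  ]
}}

```text
clock: 16.43
eef_pos: [0.4547, -0.2341, 0.1805]
tool_rot: [-0.001, 0.877, 0.48, -0.0]
contact_force: [-1.1, 0.2, 0.6]
finger_gap: 0.0856
gripper_force: 0.0
```

```bash
cat > lem.py <<'E'
from h import *
a=viewer.grab_frame('wrist');ci=viewer.camera_info('wrist')
h=cv2.cvtColor(a,cv2.COLOR_RGB2HSV);m=cv2.inRange(h,(20,120,70),(35,255,255))
n,l,st,_=cv2.connectedComponentsWithStats(m);k=1+np.argmax(st[1:,4]);ys,xs=np.nonzero(l==k)
P=np.array([ray('wrist',(x,y),.029,ci)[:2] for x,y in zip(xs,ys)]);w,v=np.linalg.eigh(np.cov(P.T))
print(st[k],'ctr',P.mean(0).round(4),'len',(np.sqrt(w)*4).round(3),'ang',np.degrees(np.arctan2(v[1,1],v[0,1])).round(1))
E
python3 lem.py; python3 -c "
from h import *
go(.4545,-.235,.018,-33);find('wrist','lemon_middle')"
```

```text
[ 227  137   61   86 3835] ctr [ 0.4542 -0.2359] len [0.056 0.079] ang 56.5
clk 16.48 pos [ 0.4548 -0.2339  0.1806] yaw -32.6 tilt [-0.001   0.0006] gap 0.0851 F [-0.4 -1.2 -0.1] j6 0.05
-> linear [ -1.1   0.5 162.6] turn 0.007 rows 3.9
wrist lemon_middle 0.56 [ 0.451 -0.228  0.05 ] [249. 181.]
```

>>> {"api": "step_arm", "payload": {
  "targets": [
    {"hand": 1,"linear": [-1,0,40],"turn": 0},
    {"hand": 1,"linear": [-1,0,80],"turn": 0},
    {"hand": 1,"linear": [-1,0,120],"turn": 0},
    {"hand": 1,"linear": [-1,0,150],"turn": 0},
    {"hand": 1,"linear": [-1,0,162],"turn": 0},
    {"hand": 1,"linear": [-1,0,162],"turn": 0},
    {"hand": 0,"linear": [-1,0,162],"turn": 0},
    {"hand": 0,"linear": [-1,0,162],"turn": 0},
    {"hand": 0,"linear": [-1,0,162],"turn": 0},
    {"hand": 0,"linear": [-1,0,162],"turn": 0},
    {"hand": 0,"linear": [-1,0,162],"turn": 0},
    {"hand": 0,"linear": [-1,0,162],"turn": 0}
  ],
  "squeeze": 35
}}

```text
clock: 17.53
eef_pos: [0.4567, -0.2369, 0.0223]
tool_rot: [0.002, 0.879, 0.478, 0.002]
contact_force: [-0.6, 1.7, 6.8]
finger_gap: 0.0545
gripper_force: 37.2
```

>>> {"api": "step_arm", "payload": {
  "targets": [
    {"hand": 0,"linear": [0,0,-12],"turn": 0},
    {"hand": 0,"linear": [0,0,-35],"turn": 0},
    {"hand": 0,"linear": [0,0,-70],"turn": 0},
    {"hand": 0,"linear": [0,0,-110],"turn": 0},
    {"hand": 0,"linear": [0,0,-150],"turn": 0},
    {"hand": 0,"linear": [0,0,-150],"turn": 0},
    {"hand": 0,"linear": [0,0,-150],"turn": 0}
  ]
}}

```text
clock: 18.12
eef_pos: [0.4569, -0.2374, 0.1745]
tool_rot: [0.004, 0.879, 0.478, 0.002]
contact_force: [0.3, -0.4, -2.2]
finger_gap: 0.0544
gripper_force: 37.8
```

```bash
sed -i 's/,.029,ci/,ZZ,ci/; 1a import sys; ZZ=float(sys.argv[1])' lem.py; python3 lem.py .179; python3 -c "
from h import *
go(.42,0.02,.17,-50);go(.42,.2,.17,-72)"
```

```text
[  191   181   130   169 16341] ctr [ 0.4539 -0.2375] len [0.058 0.084] ang 55.2
clk 18.17 pos [ 0.4551 -0.2363  0.1717] yaw -32.9 tilt [ 0.0036 -0.0022] gap 0.0547 F [-1.1  0.1 -2.4] j6 0.05
-> linear [ 196.  -168.8    1. ] turn 0.298 rows 6.2
clk 18.17 pos [ 0.4551 -0.2363  0.1717] yaw -32.9 tilt [ 0.0036 -0.0022] gap 0.0547 F [-1.1  0.1 -2.4] j6 0.05
-> linear [ 347.1 -266.7    0.6] turn 0.682 rows 10.5
```

>>> {"api": "step_arm", "payload": {
  "targets": [
    {"hand": 0,"linear": [196,-169,-10],"turn": 0.3},
    {"hand": 0,"linear": [196,-169,-10],"turn": 0.3},
    {"hand": 0,"linear": [196,-169,-10],"turn": 0.3},
    {"hand": 0,"linear": [196,-169,-10],"turn": 0.3},
    {"hand": 0,"linear": [196,-169,-10],"turn": 0.3},
    {"hand": 0,"linear": [196,-169,-10],"turn": 0.3},
    {"hand": 0,"linear": [196,-169,-10],"turn": 0.3},
    {"hand": 0,"linear": [196,-169,-10],"turn": 0.3},
    {"hand": 0,"linear": [196,-169,-10],"turn": 0.3}
  ]
}}

```text
clock: 18.92
eef_pos: [0.4176, 0.0212, 0.1777]
tool_rot: [-0.0, 0.94, 0.342, -0.002]
contact_force: [-0.4, -1.0, -2.2]
finger_gap: 0.0551
gripper_force: 37.9
```

```bash
python3 -c "
from h import *
go(.43,.36,.18,-72)"
```

```text
clk 18.92 pos [0.4176 0.0212 0.1777] yaw -50.0 tilt [-0.003  -0.0006] gap 0.0551 F [-0.4 -1.  -2.2] j6 0.86
-> linear [ 227.5 -251.4   -2.5] turn 0.385 rows 8.1
```

>>> {"api": "step_arm", "payload": {
  "targets": [
    {"hand": 0,"linear": [227,-251,0],"turn": 0.38},
    {"hand": 0,"linear": [227,-251,0],"turn": 0.38},
    {"hand": 0,"linear": [227,-251,0],"turn": 0.38},
    {"hand": 0,"linear": [227,-251,0],"turn": 0.38},
    {"hand": 0,"linear": [227,-251,0],"turn": 0.38},
    {"hand": 0,"linear": [227,-251,0],"turn": 0.38},
    {"hand": 0,"linear": [227,-251,0],"turn": 0.38},
    {"hand": 0,"linear": [227,-251,0],"turn": 0.38},
    {"hand": 0,"linear": [227,-251,0],"turn": 0.38},
    {"hand": 0,"linear": [227,-251,0],"turn": 0.38},
    {"hand": 0,"linear": [227,-251,0],"turn": 0.38}
  ]
}}

```text
clock: 19.83
eef_pos: [0.4329, 0.3583, 0.1778]
tool_rot: [0.001, 0.988, 0.158, -0.001]
contact_force: [-0.4, -0.5, -1.5]
finger_gap: 0.055
gripper_force: 38.0
```

```bash
cat > oval.py <<'E'
from h import *
a=viewer.grab_frame('wrist');cv2.imwrite('pics/w9.png',a[:,:,::-1])
go(.605,.374,.18,-72); find('wrist','oval_tray'); print(pix('wrist',[.605,.374,.012]))
E
python3 oval.py
```

```text
clk 19.88 pos [0.4327 0.3573 0.1778] yaw -71.9 tilt [-0.002  -0.0026] gap 0.0546 F [-0.1 -0.6 -1.4] j6 1.9
-> linear [169.   37.6  -2.6] turn 0.001 rows 4.2
wrist oval_tray 0.89 [0.574 0.362 0.008] [300.  20.]
[300.15042324 -27.44465581]
```

View pics/w9.png

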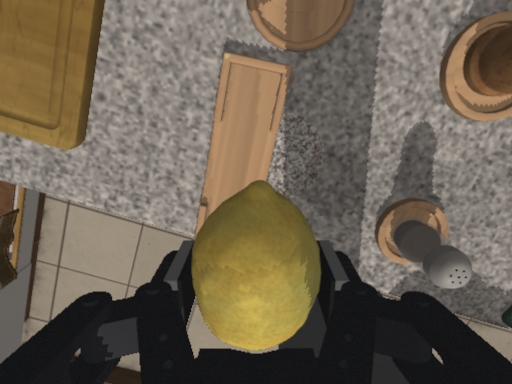

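>>> {"api": "step_arm", "payload": {
  "targets": [
    {"hand": 0,"linear": [35,9,0],"turn": 0},
    {"hand": 0,"linear": [70,19,0],"turn": 0},
    {"hand": 0,"linear": [85,19,0],"turn": 0},
    {"hand": 0,"linear": [85,19,0],"turn": 0},
    {"hand": 0,"linear": [85,19,0],"turn": 0}
  ]
}}

```text
clock: 20.35
eef_pos: [0.5198, 0.3648, 0.1787]
tool_rot: [0.0, 0.988, 0.156, -0.001]
contact_force: [-0.1, -0.9, -2.1]
finger_gap: 0.055
gripper_force: 38.0
```

```bash
cat > oval.py <<'E'
from h import *
go(.605,.374,.18,-72);a=viewer.grab_frame('wrist');ci=viewer.camera_info('wrist');cv2.imwrite('pics/w10.png',a[:,:,::-1])
h=cv2.cvtColor(a,cv2.COLOR_RGB2HSV);m=cv2.inRange(h,(5,75,60),(22,255,255))
n,l,st,_=cv2.connectedComponentsWithStats(m)
for k in range(1,n):
    if st[k,4]<1500: continue
    ys,xs=np.nonzero(l==k); c=cv2.findContours((l==k).astype(np.uint8),0,1)[0][0][:,0]
    P=np.array([ray('wrist',u,.011,ci)[:2] for u in c]);e=cv2.fitEllipse((P*1e4).astype(np.float32))
    print(st[k],'ell c',np.array(e[0]).round(0)/1e4,np.array(e[1]).round(0)/1e4,round(e[2],1))
E
python3 oval.py
```

```text
clk 20.35 pos [0.5198 0.3648 0.1787] yaw -72.1 tilt [-0.0014 -0.0011] gap 0.055 F [-0.1 -0.9 -2.1] j6 1.83
-> linear [83.9 17.5 -1.4] turn -0.002 rows 2.1
[    0     0   111   234 21558] ell c [0.5113 0.5658] [0.0939 0.2697] 90.9
[  223     6   103   142 11925] ell c [0.6059 0.3757] [0.0942 0.1202] 107.4
[ 404  113  108   93 7108] ell c [0.5899 0.1821] [0.0871 0.1117] 169.8
[ 192  147   76   94 3199] ell c [0.4987 0.3916] [0.0566 0.1083] 76.8
```

View pics/w10.png

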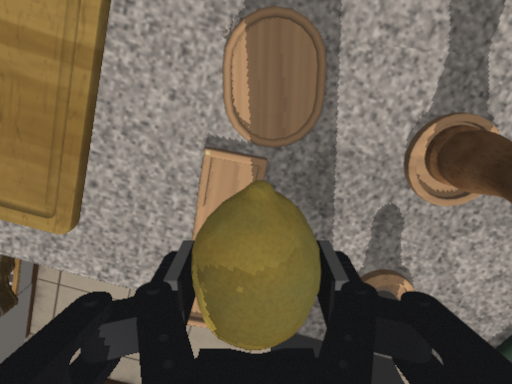

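>>> {"api": "step_arm", "payload": {
  "targets": [
    {"hand": 0,"linear": [40,8,0],"turn": 0},
    {"hand": 0,"linear": [75,14,0],"turn": 0},
    {"hand": 0,"linear": [87,17,0],"turn": 0},
    {"hand": 0,"linear": [87,17,30],"turn": 0},
    {"hand": 0,"linear": [87,17,65],"turn": 0},
    {"hand": 0,"linear": [87,17,100],"turn": 0},
    {"hand": 0,"linear": [87,17,125],"turn": 0},
    {"hand": 0,"linear": [87,17,140],"turn": 0},
    {"hand": 0,"linear": [87,17,148],"turn": 0},
    {"hand": 0,"linear": [87,17,151],"turn": 0},
    {"hand": 0,"linear": [87,17,151],"turn": 0},
    {"hand": 0,"linear": [87,17,151],"turn": 0}
  ]
}}

```text
clock: 21.4
eef_pos: [0.6084, 0.3788, 0.0305]
tool_rot: [-0.001, 0.988, 0.157, 0.002]
contact_force: [0.4, -0.4, -0.6]
finger_gap: 0.0546
gripper_force: 38.0
```

>>> {"api": "step_arm", "payload": {
  "targets": [
    {"hand": 0,"linear": [0,1,1],"turn": 0},
    {"hand": 0,"linear": [0,1,2],"turn": 0},
    {"hand": 0,"linear": [0,1,2],"turn": 0}
  ]
}}

```text
clock: 21.65
eef_pos: [0.6082, 0.3775, 0.0275]
tool_rot: [-0.0, 0.988, 0.157, 0.001]
contact_force: [0.7, -0.2, -0.2]
finger_gap: 0.055
gripper_force: 38.1
```

>>> {"api": "step_arm", "payload": {
  "targets": [
    {"hand": 0,"linear": [0,0,1],"turn": 0},
    {"hand": 0,"linear": [0,0,2],"turn": 0},
    {"hand": 0,"linear": [0,0,2],"turn": 0}
  ]
}}

```text
clock: 21.9
eef_pos: [0.6085, 0.3775, 0.0274]
tool_rot: [-0.0, 0.988, 0.157, 0.001]
contact_force: [-4.0, -2.7, 10.6]
finger_gap: 0.0549
gripper_force: 38.9
```

>>> {"api": "step_arm", "payload": {
  "targets": [
    {"hand": 0,"linear": [0,0,-1],"turn": 0},
    {"hand": 1,"linear": [0,0,-1],"turn": 0},
    {"hand": 1,"linear": [0,0,-1],"turn": 0},
    {"hand": 1,"linear": [0,0,-1],"turn": 0},
    {"hand": 1,"linear": [0,0,-1],"turn": 0},
    {"hand": 1,"linear": [0,0,-1],"turn": 0},
    {"hand": 1,"linear": [0,0,-20],"turn": 0},
    {"hand": 1,"linear": [0,0,-55],"turn": 0},
    {"hand": 1,"linear": [0,0,-95],"turn": 0},
    {"hand": 1,"linear": [0,0,-135],"turn": 0},
    {"hand": 1,"linear": [0,0,-155],"turn": 0},
    {"hand": 1,"linear": [0,0,-155],"turn": 0}
  ]
}}

```text
clock: 22.9
eef_pos: [0.6112, 0.3793, 0.1877]
tool_rot: [-0.002, 0.988, 0.157, 0.006]
contact_force: [1.6, 0.7, 1.0]
finger_gap: 0.0853
gripper_force: 0.0
```

```bash
python3 -c "
from h import *
a=save('wrist','w11.png');print(pix('wrist',[.606,.3757,.012]))
go(.44,.34,.18,0);go(.44,0,.18,70)"; python3 lem.py .034
```

```text
[257.01044537 178.84729419]
clk 22.95 pos [0.6097 0.3784 0.1842] yaw -71.9 tilt [0.0071 0.0041] gap 0.0851 F [-0.9 -0.5 -0.3] j6 1.78
-> linear [-173.3  -16.2    2.8] turn -1.255 rows 4.2
clk 22.95 pos [0.6097 0.3784 0.1842] yaw -71.9 tilt [0.0071 0.0041] gap 0.0851 F [-0.9 -0.5 -0.3] j6 1.78
-> linear [-278.9  307.     1.4] turn 0.665 rows 9.9
[ 226  138   62   87 3935] ctr [0.6066 0.376 ] len [0.056 0.079] ang -163.4
```

View pics/w11.png

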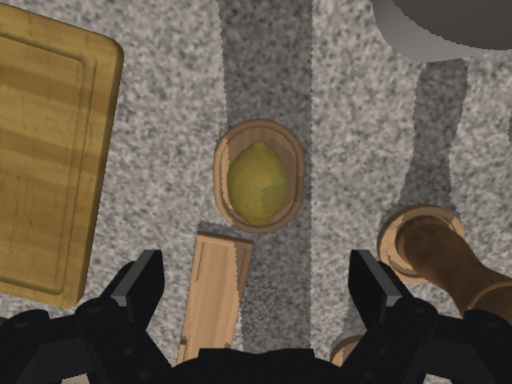

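The lemon lies lengthwise in its tray, centred at (257,185). Peeler next.

>>> {"api": "step_arm", "payload": {
  "targets": [
    {"hand": 1,"linear": [-173,-16,0],"turn": -1.2},
    {"hand": 1,"linear": [-173,-16,0],"turn": -1.2},
    {"hand": 1,"linear": [-173,-16,0],"turn": -1.2},
    {"hand": 1,"linear": [-173,-16,0],"turn": -1.2},
    {"hand": 1,"linear": [-173,-16,0],"turn": -1.2},
    {"hand": 1,"linear": [-173,-16,0],"turn": -1.2},
    {"hand": 1,"linear": [-173,-16,0],"turn": -1.2},
    {"hand": 1,"linear": [-173,-16,0],"turn": -1.2},
    {"hand": 1,"linear": [-173,-16,0],"turn": -1.2},
    {"hand": 1,"linear": [-173,-16,0],"turn": -1.2},
    {"hand": 1,"linear": [-173,-16,0],"turn": -1.2}
  ]
}}

```text
clock: 23.92
eef_pos: [0.4365, 0.3375, 0.1766]
tool_rot: [-0.0, 0.726, 0.688, -0.002]
contact_force: [-0.4, 0.4, 0.4]
finger_gap: 0.086
gripper_force: 0.0
```

```bash
python3 -c "
from h import *
go(.437,0.0,.18,69)"
```

```text
clk 23.92 pos [0.4365 0.3375 0.1766] yaw -3.0 tilt [-0.0039 -0.0028] gap 0.086 F [-0.4  0.4  0.4] j6 0.67
-> linear [-337.    18.4   -2.5] turn -1.257 rows 8.1
```

>>> {"api": "step_arm", "payload": {
  "targets": [
    {"hand": 1,"linear": [-337,18,0],"turn": -1.257},
    {"hand": 1,"linear": [-337,18,0],"turn": -1.257},
    {"hand": 1,"linear": [-337,18,0],"turn": -1.257},
    {"hand": 1,"linear": [-337,18,0],"turn": -1.257},
    {"hand": 1,"linear": [-337,18,0],"turn": -1.257},
    {"hand": 1,"linear": [-337,18,0],"turn": -1.257},
    {"hand": 1,"linear": [-337,18,0],"turn": -1.257},
    {"hand": 1,"linear": [-337,18,0],"turn": -1.257},
    {"hand": 1,"linear": [-337,18,0],"turn": -1.257},
    {"hand": 1,"linear": [-337,18,0],"turn": -1.257},
    {"hand": 1,"linear": [-337,18,0],"turn": -1.257},
    {"hand": 1,"linear": [-337,18,0],"turn": -1.257}
  ]
}}

```text
clock: 24.92
eef_pos: [0.4363, 0.0001, 0.1778]
tool_rot: [-0.001, 0.184, 0.983, -0.0]
contact_force: [0.5, -0.6, 0.2]
finger_gap: 0.0855
gripper_force: 0.0
```

```bash
cat > peel.py <<'E'
from h import *
import sys; Z=float(sys.argv[1])
a=viewer.grab_frame('wrist');ci=viewer.camera_info('wrist');cv2.imwrite('pics/%s.png'%sys.argv[2],a[:,:,::-1])
h=cv2.cvtColor(a,cv2.COLOR_RGB2HSV);m=cv2.inRange(h,(55,60,20),(90,255,200))
n,l,st,_=cv2.connectedComponentsWithStats(m);k=1+np.argmax(st[1:,4]);ys,xs=np.nonzero(l==k)
P=np.array([ray('wrist',(x,y),Z,ci)[:2] for x,y in zip(xs,ys)]);w,v=np.linalg.eigh(np.cov(P.T));d=v[:,1]*np.sign(v[0,1]);c=P.mean(0);e=(P-c)@d
print(st[k],'handle ctr',c.round(4),'ang',np.degrees(np.arctan2(d[1],d[0])).round(1),'butt',(c+d*e.min()).round(4),'front',(c+d*e.max()).round(4),'mid',(c+d*(e.min()+.085)).round(4))
E
python3 peel.py .012 w12;python3 -c "
from h import *
go(.437,0.0,.014,69)"
```

```text
[ 244   83   25  110 2023] handle ctr [0.3989 0.0133] ang -21.7 butt [0.3555 0.0306] front [ 0.4505 -0.0073] mid [ 0.4345 -0.0009]
clk 24.97 pos [0.4364 0.0007 0.1779] yaw 68.6 tilt [-0.0026  0.0003] gap 0.0852 F [ 0.1  0.2 -1.3] j6 -1.25
-> linear [ -1.2  -0.3 163.9] turn -0.006 rows 3.9
```

View pics/w12.png

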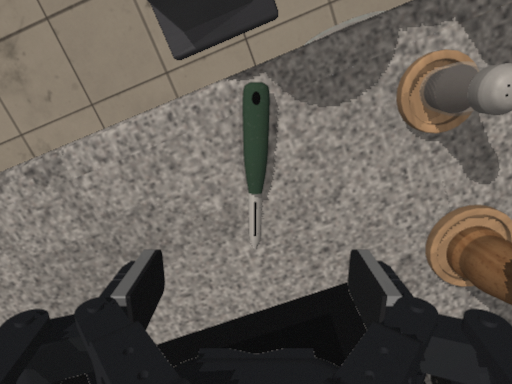

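The peeler runs from its butt at (256,84) to its tip at (256,247), aligned with the tool, with its middle at (0.4345,-0.001).

```bash
python3 -c "
from h import *
go(.4234,.0035,.011,68.4)"
```

```text
clk 24.97 pos [0.4364 0.0007 0.1779] yaw 68.6 tilt [-0.0026  0.0003] gap 0.0852 F [ 0.1  0.2 -1.3] j6 -1.25
-> linear [ 12.7  -2.  166.9] turn 0.004 rows 4.0
```

>>> {"api": "step_arm", "payload": {
  "targets": [
    {"hand": 1,"linear": [13,-2,40],"turn": 0},
    {"hand": 1,"linear": [13,-2,80],"turn": 0},
    {"hand": 1,"linear": [13,-2,115],"turn": 0},
    {"hand": 1,"linear": [13,-2,140],"turn": 0},
    {"hand": 1,"linear": [13,-2,155],"turn": 0},
    {"hand": 1,"linear": [13,-2,163],"turn": 0},
    {"hand": 1,"linear": [13,-2,163],"turn": 0},
    {"hand": 1,"linear": [13,-2,163],"turn": 0}
  ]
}}

```text
clock: 25.63
eef_pos: [0.4245, 0.0042, 0.0162]
tool_rot: [-0.0, 0.184, 0.983, -0.0]
contact_force: [0.9, 0.2, -0.2]
finger_gap: 0.0854
gripper_force: 0.0
```

>>> {"api": "step_arm", "payload": {
  "targets": [
    {"hand": 1,"linear": [0,0,4],"turn": 0},
    {"hand": 0,"linear": [0,0,4],"turn": 0},
    {"hand": 0,"linear": [0,0,4],"turn": 0},
    {"hand": 0,"linear": [0,0,4],"turn": 0},
    {"hand": 0,"linear": [0,0,4],"turn": 0},
    {"hand": 0,"linear": [0,0,4],"turn": 0},
    {"hand": 0,"linear": [0,0,4],"turn": 0},
    {"hand": 0,"linear": [0,0,4],"turn": 0},
    {"hand": 0,"linear": [0,0,4],"turn": 0}
  ],
  "squeeze": 40
}}

```text
clock: 26.38
eef_pos: [0.4251, 0.0038, 0.0128]
tool_rot: [0.0, 0.183, 0.983, 0.0]
contact_force: [-0.0, 0.4, 5.6]
finger_gap: 0.0233
gripper_force: 40.3
```

>>> {"api": "step_arm", "payload": {
  "targets": [
    {"hand": 0,"linear": [0,0,-10],"turn": 0},
    {"hand": 0,"linear": [0,0,-30],"turn": 0},
    {"hand": 0,"linear": [0,0,-65],"turn": 0},
    {"hand": 0,"linear": [0,0,-105],"turn": 0},
    {"hand": 0,"linear": [0,0,-145],"turn": 0},
    {"hand": 0,"linear": [0,0,-160],"turn": 0},
    {"hand": 0,"linear": [0,0,-160],"turn": 0}
  ]
}}

```text
clock: 26.97
eef_pos: [0.428, 0.0037, 0.1779]
tool_rot: [0.005, 0.183, 0.983, 0.001]
contact_force: [1.1, 0.2, -1.7]
finger_gap: 0.0231
gripper_force: 39.5
```

```bash
python3 peel.py .172 w13; python3 -c "
from h import *
go(.42,.25,.175,96.5)"
```

```text
[ 229   97   57  215 7825] handle ctr [0.3951 0.0145] ang -20.8 butt [0.3557 0.0294] front [ 0.4542 -0.0079] mid [ 0.4352 -0.0007]
clk 27.02 pos [0.4262 0.0038 0.1749] yaw 68.9 tilt [ 0.0055 -0.0003] gap 0.0231 F [ 0.2  0.1 -1.7] j6 -1.25
-> linear [ 9.460e+01  2.274e+02 -2.000e-01] turn -0.482 rows 5.9
```

>>> {"api": "step_arm", "payload": {
  "targets": [
    {"hand": 0,"linear": [95,227,0],"turn": -0.48},
    {"hand": 0,"linear": [95,227,0],"turn": -0.48},
    {"hand": 0,"linear": [95,227,0],"turn": -0.48},
    {"hand": 0,"linear": [95,227,0],"turn": -0.48},
    {"hand": 0,"linear": [95,227,0],"turn": -0.48},
    {"hand": 0,"linear": [95,227,0],"turn": -0.48},
    {"hand": 0,"linear": [95,227,0],"turn": -0.48},
    {"hand": 0,"linear": [95,227,0],"turn": -0.48},
    {"hand": 0,"linear": [95,227,0],"turn": -0.48}
  ]
}}

```text
clock: 27.77
eef_pos: [0.4161, 0.2489, 0.17]
tool_rot: [-0.002, -0.056, 0.998, -0.001]
contact_force: [0.0, -1.3, -0.4]
finger_gap: 0.0231
gripper_force: 39.8
```

```bash
python3 peel.py .172 w14; python3 -c "
from h import *
go(.423,.373,.175,96.5)
for X in [(.5325,.4154),(.5369,.3564),(.3339,.3338),(.3296,.3908)]: print(pix('wrist',[*X,.012]).round(0))"
```

```text
[ 229   98   56  214 4162] handle ctr [0.3884 0.2436] ang 8.2 butt [0.3421 0.237 ] front [0.4426 0.2514] mid [0.4263 0.2491]
clk 27.82 pos [0.4165 0.2484 0.1704] yaw 96.4 tilt [-0.0033 -0.0023] gap 0.0238 F [-0.4  0.2 -0.5] j6 -1.19
-> linear [-20.2 123.1  -4.9] turn -0.002 rows 3.0
[399. 299.]
[344. 297.]
[363. 100.]
[427. 102.]
```

View pics/w14.png

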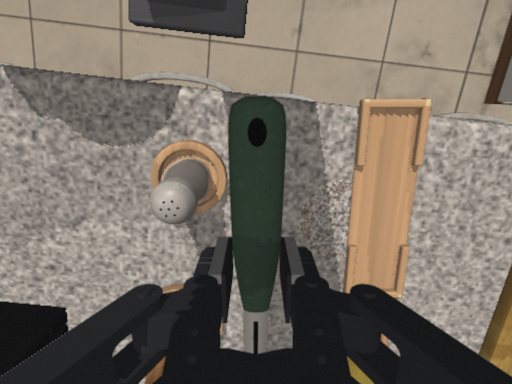

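The peeler is gripped. The tray's corners are at (361,99), (431,100), (404,298) and (345,294).

```bash
python3 -c "
from h import *
P=np.array([ray('wrist',u,.012)[:2] for u in [(361,99),(431,100),(404,298),(345,294)]]);print(P.round(4),P.mean(0).round(4))
d=(P[2]+P[3]-P[0]-P[1])/2;print(np.linalg.norm(d).round(3),np.degrees(np.arctan2(d[1],d[0])))
c=(P.mean(0)+np.array([.4332,.374]))/2; print(c); a=np.radians(6.8); t=c-.010*np.array([np.cos(a),np.sin(a)]); print(t.round(4)); go(t[0],t[1],.05,97)"
```

```text
[[0.3337 0.3319]
 [0.3276 0.3938]
 [0.5305 0.4205]
 [0.5326 0.3565]] [0.4311 0.3756]
0.203 7.273223069782802
[0.43215121 0.37482418]
[0.4222 0.3736]
clk 27.82 pos [0.4165 0.2484 0.1704] yaw 96.4 tilt [-0.0033 -0.0023] gap 0.0238 F [-0.4  0.2 -0.5] j6 -1.19
-> linear [-20.  124.  120.1] turn -0.011 rows 4.2
```

>>> {"api": "step_arm", "payload": {
  "targets": [
    {"hand": 0,"linear": [-7,41,0],"turn": 0},
    {"hand": 0,"linear": [-14,82,0],"turn": 0},
    {"hand": 0,"linear": [-20,124,10],"turn": 0},
    {"hand": 0,"linear": [-20,124,45],"turn": 0},
    {"hand": 0,"linear": [-20,124,80],"turn": 0},
    {"hand": 0,"linear": [-20,124,105],"turn": 0},
    {"hand": 0,"linear": [-20,124,120],"turn": 0},
    {"hand": 0,"linear": [-20,124,120],"turn": 0},
    {"hand": 0,"linear": [-20,124,120],"turn": 0}
  ]
}}

```text
clock: 28.57
eef_pos: [0.4235, 0.373, 0.051]
tool_rot: [-0.001, -0.054, 0.999, -0.001]
contact_force: [0.3, 0.2, -0.5]
finger_gap: 0.0233
gripper_force: 40.0
```

```bash
python3 peel.py .052 w15; python3 -c "
from h import *
go(.4222,.3736,.022,97);print(pix('wrist',[.432,.375,.005]))
a=cv2.imread('pics/w15.png')"
```

```text
[ 229   97   57  215 8261] handle ctr [0.3934 0.3699] ang 6.3 butt [0.3497 0.365 ] front [0.4524 0.3764] mid [0.4341 0.3744]
clk 28.62 pos [0.4246 0.3742 0.0526] yaw 96.3 tilt [-0.0001 -0.0002] gap 0.0233 F [-0.1  0.5 -0.3] j6 -1.0
-> linear [ 2.5 -0.3 30.6] turn -0.013 rows 0.7
[257.19829909 234.52435494]
```

View pics/w15.png

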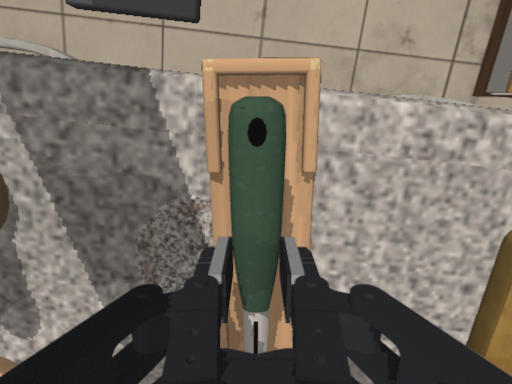

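The peeler is centred in the tray view (handle at 257, tray walls at 213 and 308). I'll nudge it about 2 mm and lower it.

>>> {"api": "step_arm", "payload": {
  "targets": [
    {"hand": 0,"linear": [2,2,10],"turn": -0.01},
    {"hand": 0,"linear": [2,2,18],"turn": -0.01},
    {"hand": 0,"linear": [2,2,25],"turn": -0.01},
    {"hand": 0,"linear": [2,2,30],"turn": -0.01},
    {"hand": 0,"linear": [2,2,32],"turn": -0.01},
    {"hand": 0,"linear": [2,2,32],"turn": -0.01},
    {"hand": 0,"linear": [2,2,32],"turn": -0.01}
  ]
}}

```text
clock: 29.2
eef_pos: [0.4216, 0.3771, 0.0201]
tool_rot: [-0.0, -0.061, 0.998, -0.0]
contact_force: [0.4, -0.1, -1.4]
finger_gap: 0.0233
gripper_force: 40.0
```

>>> {"api": "step_arm", "payload": {
  "targets": [
    {"hand": 0,"linear": [0,0,1],"turn": 0},
    {"hand": 0,"linear": [0,0,2],"turn": 0},
    {"hand": 0,"linear": [0,0,2],"turn": 0}
  ]
}}

```text
clock: 29.45
eef_pos: [0.4218, 0.3772, 0.0184]
tool_rot: [0.0, -0.061, 0.998, 0.0]
contact_force: [-0.5, 0.4, -1.5]
finger_gap: 0.0235
gripper_force: 40.0
```

>>> {"api": "step_arm", "payload": {
  "targets": [
    {"hand": 0,"linear": [0,0,0.5],"turn": 0},
    {"hand": 0,"linear": [0,0,1.5],"turn": 0},
    {"hand": 0,"linear": [0,0,1.5],"turn": 0}
  ]
}}

```text
clock: 29.7
eef_pos: [0.4219, 0.3772, 0.0178]
tool_rot: [0.0, -0.061, 0.998, 0.0]
contact_force: [-1.9, -0.8, 6.1]
finger_gap: 0.0233
gripper_force: 40.8
```

>>> {"api": "step_arm", "payload": {
  "targets": [
    {"hand": 0,"linear": [0,0,-1],"turn": 0},
    {"hand": 1,"linear": [0,0,-1],"turn": 0},
    {"hand": 1,"linear": [0,0,-1],"turn": 0},
    {"hand": 1,"linear": [0,0,-1],"turn": 0},
    {"hand": 1,"linear": [0,0,-1],"turn": 0},
    {"hand": 1,"linear": [0,0,-1],"turn": 0},
    {"hand": 1,"linear": [0,0,-25],"turn": 0},
    {"hand": 1,"linear": [0,0,-65],"turn": 0},
    {"hand": 1,"linear": [0,0,-105],"turn": 0},
    {"hand": 1,"linear": [0,0,-145],"turn": 0},
    {"hand": 1,"linear": [0,0,-185],"turn": 0},
    {"hand": 1,"linear": [0,0,-185],"turn": 0}
  ]
}}

```text
clock: 30.7
eef_pos: [0.4262, 0.3808, 0.2121]
tool_rot: [0.007, -0.061, 0.998, 0.005]
contact_force: [1.6, 1.2, 1.5]
finger_gap: 0.085
gripper_force: 0.0
```

```bash
python3 peel.py .015 w16; python3 -c "
from h import *
b=save('scene','s16.png')[:,:,::-1];t=save('top','t16.png')[:,:,::-1];a=cv2.imread('pics/w16.png')
u=lambda i,s:cv2.resize(i,s,interpolation=cv2.INTER_CUBIC)
cv2.imwrite('pics/c9.png',cv2.vconcat([u(a[:300],(780,457))[:, :]]))
find('top','steel_cup');find('top','herb_bottle');find('top','pepper_mill');find('top','salt_shaker')"
```

```text
[ 241   89   23  100 1649] handle ctr [0.3925 0.3716] ang 6.7 butt [0.3464 0.3661] front [0.4472 0.378 ] mid [0.4308 0.3761]
top steel_cup 0.56 [ 0.441 -0.506  0.031] [355. 231.]
top herb_bottle 0.64 [0.731 0.12  0.076] [179. 144.]
top pepper_mill 0.63 [0.591 0.18  0.139] [155. 180.]
top salt_shaker 0.73 [0.425 0.176 0.087] [157. 231.]
top salt_shaker 0.23 [0.443 0.371 0.006] [109. 225.]
```

View pics/w16.png

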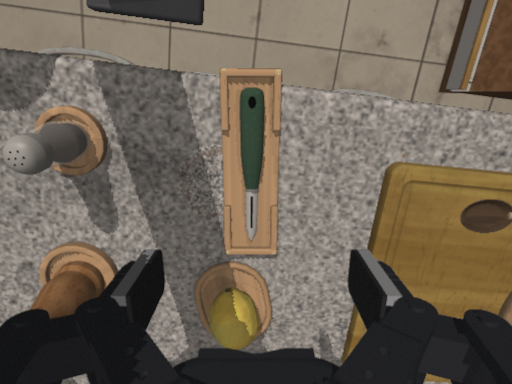

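The peeler lies inside the long tray, from (252,90) to (251,240). The mill, salt and lemon sit in their holders, and the bystanders haven't moved.

```bash
python3 -c "
from h import *
print(workorder.hand_in())"
```

```text
the job is handed in; nothing more can be done
None
```

The pepper mill, salt shaker, yellow lemon and peeler are each in their holders, placed in the order asked. The herb bottle and steel cup were left where they stood, and the job was handed in at about 31 s on the robot's clock.

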